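Run a seat slat out to the gauge for painting and hold it

TASK

The bare wooden seat slat lying across the small stand is to have its end painted: slide it along the stand, without lifting it off, towards the side where the steel surface gauge stands, until the slat's end is level with the gauge's pointer. That is past its balance point, so keep it from tipping by holding it by its rear part, and finish while still holding it, flat on the stand, straight and still. Do not bump the gauge and leave the other things on the bench alone.

Things in the scene. Friction and masses are not known exactly. Their poses are not given: they have to be found in the camera images.
- slat: bare light wood slat, 55 wide (its x) x 420 long (its y) x 22 mm thick, about 0.25 kg (0.17 to 0.35), lying loose on the stand, both ends in the air; origin at the centre of its underside, z up. It balances at its middle
- slat_end_left (a point): centre of the slat's end face on its +y side (origin +210 mm in y, 11 mm above the underside); +y is to the robot's left, give or take 15 degrees
- slat_end_right (a point): centre of the slat's end face on its -y side (origin -210 mm in y)
- stand: fixed stand with a wooden top on four steel legs: top 140 mm (x) x 100 mm (y, the way the slat lies and slides), its upper face 90 mm above the bench; origin at the bench under its centre; open air under both overhanging parts of the slat
- gauge: fixed surface gauge: dark steel base 60 x 44 x 22 mm, thin post 150 mm tall, 8 mm round steel pointer 112 mm above the bench along its -x, towards the slat's line; origin at the bench under the post, axes parallel to the stand's. It stands off the stand's +y or -y side, beyond the slat's line, 280 to 310 mm along y from the stand's centre
- gauge_tip (a point): tip of the gauge's pointer (from the gauge's origin: x -60, y 0, z 112 mm); the slat's end must come level with it along the gauge's y, passing about 30 mm clear of it; the slat's middle is then 20 to 50 mm beyond the stand's edge
- jar: bystander: closed white jar, 74 mm across, 100 mm tall, standing on the other side from the gauge, beside the slat; origin at its foot
- tape: bystander: roll of paper tape, 100 mm across, 25 mm high, flat on the bench under or near the slat; origin at its underside
- brush: bystander: paint brush lying on the bench nearer the robot
- offcut: bystander: offcut of the same wood, 55 x 150 x 22 mm, lying on the bench nearer the robot
- sandblock: bystander: cork sanding block, 60 x 95 x 35 mm, on the bench nearer the robot
- tin: bystander: steel tin, 90 mm across, 110 mm tall, beyond the stand
Mind the look-alikes: they are no part of the job. Several things have the shape of the stand; the one meant has the colours described above. Leave any purple look-alike of the gauge alone.

How it is judged:
By the outcome, as a careful person would: the job done as asked, in the order asked, and still so for the second after the job is handed in, while the arm keeps its last pose, push and grip.
It also fails if it takes over 35 s, if anything falls off the work surface, if the arm or the gripper's body presses on something with over 40 N, if the wrist force passes 120 N, or if a joint passes its speed limit or range.

ROBOT

A 7-joint arm with a two-finger parallel gripper is mounted at the origin on the work surface. World frame = base frame: x ahead of the robot, y to its left, z up, the work surface at z = 0. Lengths are in m, angles in rad, forces in N, time in s.
With the tool pointing down it reaches from about 0.4 to 0.85 m from the base axis. Payload 10.4 kg.
Tool frame: the origin (TCP) lies at the very end of the fingers, on their centre line; the grasp point (between the pads) lies 19 mm behind it; z points along the fingers, y is the line along which they close (so a half turn about z gives the same grasp; the last joint's range is limited). The gripper opens to 87 mm and grips with 3 to 60 N. Pads are 19 mm wide; open, the fingers measure 117 mm over their backs; the gripper's body (75 mm by 190 mm) begins 51 mm behind the grasp point.
Start: joints at [-1.231, 0.332, -0.065, 1.46, 0.022, 1.35, -0.088], TCP at [0.222, 0.584, 0.223] pointing down, gripper open.
Joint ranges: [-2.6, 2.6], [-0.5, 2.12], [-1.47, 1.34], [0.16, 2.42], [-1.27, 4.41], [0.06, 2.06], [-2.6, 2.6]. Speed limits (rad/s): [2.22, 2.22, 2.79, 2.79, 3.14, 3.14, 3.14].

INTERFACE

Orientations are given as a unit quaternion [x, y, z, w].
In Python, from bench import * gives the robot as it stands.
- The arm moves only by the tool step_arm, never from a script. Its arguments are lists of equal length, an entry for each row: "delta_pos": the shift along the world's x, y, z in units of 25 mm (1.0 is 25 mm), a list of three; "turn": the turn about the world's z in units of 0.12 rad (1.0 is 0.12 rad). In form: {"delta_pos": [[tx, ty, tz], ...], "turn": [turn, ...]}. A call has 1 to 12 rows; each row shifts and turns the commanded pose from where the row before left it; what a row does not reach is not made up. A row lasts 1/10 s, in which the tool goes at most 50 mm and 8.59 degrees, less where a joint would pass 70% of its speed; a pose out of reach is approached as far as the arm can. A call with a number of a shift or a turn outside -1 to 1 is refused whole. A call with a gripper value outside its range is refused whole. "grip" is the closure, from 0 (fully open) to 1 (shut), set as the call begins (left out, the last holds). The fingers move at their own pace and stop on an object; "newtons" is the grip in N (left out, the last holds). Time passes only in rows, so rows that do not move let the fingers close. It gives the time, the measured TCP pose, the force, the opening and the grip force at its end, in the units of the state.
- read_state(): the state, without advancing time (a new reading comes with each control period).
- camera(name): name is "side" or "top"; returns a dict with "image" (480x640x3 uint8, red, green, blue), "z_map" (480x640 float32, m along the optical axis (not along the pixel's ray), 0 where there is no reading), "mtx" (3x3 intrinsics, pixels), "view" (4x4, takes a point from world to camera coordinates). Camera axes: x right, y up, looking along -z (the intrinsics and any distortion apply to the point x, -y, -z); pixel columns grow to the right and rows downward; lengths in m; the calibration is good to about 2 mm. A picture is of the moment at which its call begins.
- close_job(): hands the job in; it is judged then, once.
The state is a dict: "time": time; "joint_positions": joint angles; "joint_vel": joint speeds; "joint_torque": joint torques, N m; "ee_pos": TCP position; "eef_rot": TCP orientation; "ft_force": force on the tool from outside, world axes, zero at the start; "torque": the same for the moment, N m; "width": finger opening in m; "grip_force": force on a finger pad.
Only numpy, scipy, OpenCV 4.12 (cv2) and the standard library are available. Lean on these libraries where they do the work, as an engineer would, in place of code of your own. Each camera call takes 0.05 s, during which the arm holds its last target. There are 200 camera calls.

## Working session

There is one attempt and no reset: what is moved stays moved. The work goes in short steps, Python scripts to look and compute and a tool call to move; the robot and the scene stay as the last step left them, time stands still between calls to the robot, and variables do not carry over. Pictures are saved under pics/ and viewed, at most 10 in all, crops included, and the job is handed in when it is done.

Besides the shell and the picture viewer there is one more tool, called after "Request:" by a JSON object that holds its "op" and its "data". step_arm: Moves the arm, as the interface text tells. Shifts and turns lie within -1 to 1; 1 stands for 25 mm of shift or 0.12 rad of turn. Its arguments: {"type":"object","properties":{"delta_pos":{"type":"array"},"turn":{"type":"array"},"grip":{"type":"number"},"newtons":{"type":"number"}},"required":["delta_pos","turn"]}

```bash
mkdir -p pics; cat > h.py <<'E'
from bench import *
import numpy as np, cv2
def shot(n,save=None):
    c=camera(n)
    if save: cv2.imwrite(save,c["image"][:,:,::-1])
    return c
def cloud(c):
    K=c["mtx"];z=c["z_map"];v,u=np.mgrid[:480,:640]
    P=np.stack([(u-K[0,2])/K[0,0]*z,-(v-K[1,2])/K[1,1]*z,-z],-1)
    T=np.linalg.inv(c["view"]);return P@T[:3,:3].T+T[:3,3]
E
python3 - <<'E'
from h import *
for n in("top","side"):
    c=shot(n,f"pics/{n}0.png");np.savez(f"{n}0.npz",**c)
    print(n,c["mtx"],np.linalg.inv(c["view"]).round(3),c.keys())
s=read_state();print(s)
E
```

```text
top [[610.19226307   0.         316.22549132]
 [  0.         610.19226307 239.27419992]
 [  0.           0.           1.        ]] [[-0.018  0.997 -0.077  0.491]
 [-1.    -0.019 -0.011  0.053]
 [-0.012  0.077  0.997  1.411]
 [ 0.     0.     0.     1.   ]] dict_keys(['image', 'z_map', 'mtx', 'view'])
side [[435.27278091   0.         316.37166728]
 [  0.         435.27278091 252.19053881]
 [  0.           0.           1.        ]] [[ 0.748  0.296 -0.594 -0.029]
 [-0.663  0.358 -0.657 -0.612]
 [ 0.018  0.885  0.464  0.587]
 [ 0.     0.     0.     1.   ]] dict_keys(['image', 'z_map', 'mtx', 'view'])
{'time': 0.1, 'joint_positions': array([-1.23061203,  0.33278895, -0.06470099,  1.46084118,  0.02160389,
        1.34990055, -0.08853026]), 'joint_vel': array([-0.00182452, -0.00143126,  0.00095065, -0.00132429,  0.00108931,
       -0.00102022, -0.00124879]), 'joint_torque': array([ 2.95668666e-03, -6.24538422e+01,  2.54497753e-02, -3.90721714e+01,
       -6.14412571e-02,  3.64041841e-02,  4.83670090e-05]), 'ee_pos': array([0.22168232, 0.58400137, 0.22185353]), 'eef_rot': array([ 1.80403743e-01,  9.83592448e-01, -6.15717184e-04, -8.26471203e-05]), 'ft_force': array([-0.91371834,  0.35805363, -0.72514737]), 'torque': array([-0.02118796,  0.00162258,  0.04051613]), 'grip_force': 0.0, 'width': 0.08706493215100686}
```

View pics/top0.png

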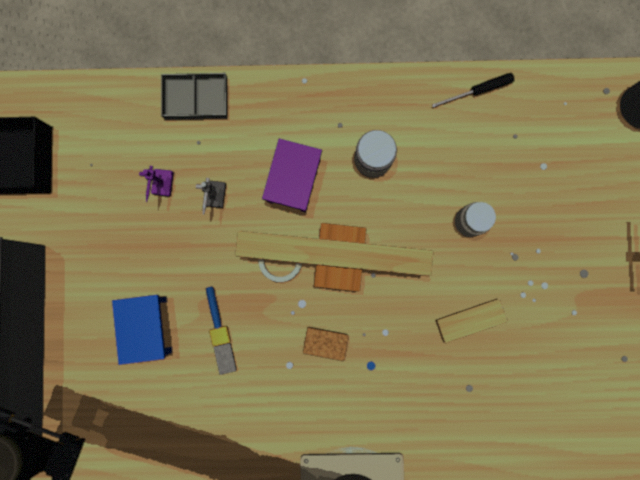

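View pics/side0.png

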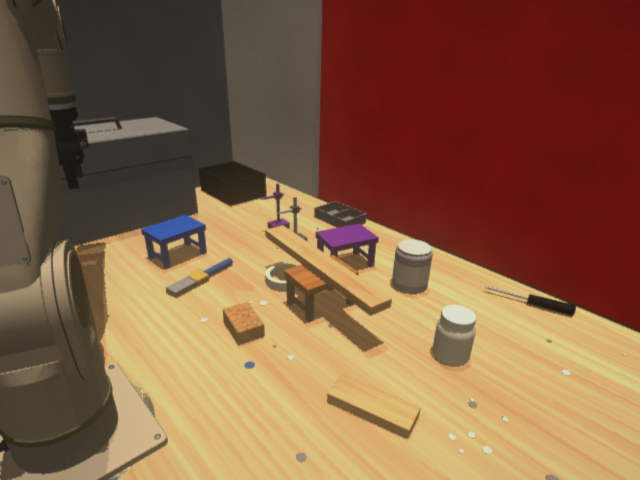

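The top view shows these candidates:
- **Slat:** at (335,254), lying on the orange-wood stand (340,257). Look-alike: the offcut (472,320).
- **Gauge:** the grey one at (212,195). Look-alike: the purple one at (160,182).
- **Other stands:** purple (293,176) and blue (140,330).
- **Jar:** (478,218), on the right. The tin is at (377,150).

The gauge is on the +y side, so the rear grip goes on the right end near (420,262).

```bash
python3 - <<'E'
from h import *
c=dict(np.load("top0.npz"));P=cloud(c);z=P[...,2];im=c["image"]
hsv=cv2.cvtColor(im,cv2.COLOR_RGB2HSV)
def box(name,m,roi):
    u0,u1,v0,v1=roi;k=np.zeros_like(m);k[v0:v1,u0:u1]=m[v0:v1,u0:u1]
    n,l,s,_=cv2.connectedComponentsWithStats(k.astype(np.uint8));
    i=1+np.argmax(s[1:,4]);q=P[l==i]
    r=cv2.minAreaRect((q[:,:2]*1000).astype(np.float32));b=cv2.boxPoints(r)
    print(name,"n",len(q),"zmed",np.median(q[:,2]).round(4),"c",np.round(r[0],1),"size",np.round(r[1],1),"ang",round(r[2],2));print(b.round(0).tolist())
    return q
q=box("slat",(z>.10)&(z<.13),(225,445,220,285))
xy=q[:,:2];w=np.cov(xy.T);e,V=np.linalg.eigh(w);d=V[:,1]*np.sign(V[1,1]);print("slat dir",d,"yaw from +y deg",np.degrees(np.arctan2(-d[0],d[1])))
box("standtop",(z>.078)&(z<.098),(310,372,220,300))
hs=box("standcol",(hsv[...,0]<14)&(hsv[...,1]>140)&(z>.07),(310,372,220,300))
box("jar",(z>.085)&(z<.12),(455,500,195,245))
box("gaugebase",(z>.015)&(z<.03),(195,230,175,225))
g=box("gaugeptr",(z>.095)&(z<.125),(192,232,170,225))
box("gaugepost",(z>.135)&(z<.16),(192,232,170,225))
K=c["mtx"];
cv2.imwrite("pics/crop0.png",cv2.resize(im[150:300,120:380,::-1],None,fx=3,fy=3,interpolation=cv2.INTER_CUBIC))
E
```

```text
slat n 5068 zmed 0.1112 c [561.5  30.5] size [421.2  55.5] ang 83.11
[[509.0, -175.0], [564.0, -182.0], [614.0, 236.0], [559.0, 243.0]]
slat dir [0.11998469 0.99277574] yaw from +y deg -6.891218811038962
standtop n 1033 zmed 0.0893 c [508.9  22.2] size [99.9 48.4] ang 82.68
[[479.0, -24.0], [526.0, -30.0], [539.0, 69.0], [491.0, 75.0]]
standcol n 5 zmed 0.0899 c [508.7 -11.7] size [2.2 6.5] ang 88.74
[[505.0, -13.0], [512.0, -13.0], [512.0, -11.0], [505.0, -11.0]]
jar n 730 zmed 0.0991 c [ 634.6 -287.7] size [63.6 63.3] ang 76.79
[[596.0, -311.0], [658.0, -326.0], [673.0, -264.0], [611.0, -250.0]]
gaugebase n 360 zmed 0.0211 c [707.4 297. ] size [38.  59.8] ang 82.16
[[675.0, 282.0], [734.0, 274.0], [740.0, 312.0], [680.0, 320.0]]
gaugeptr n 186 zmed 0.1154 c [690.5 302.2] size [75.1 33.3] ang 14.66
[[650.0, 309.0], [658.0, 277.0], [731.0, 296.0], [723.0, 328.0]]
gaugepost n 28 zmed 0.148 c [708.  300.7] size [8.9 9. ] ang 43.41
[[702.0, 301.0], [708.0, 294.0], [714.0, 301.0], [708.0, 307.0]]
```

View pics/crop0.png

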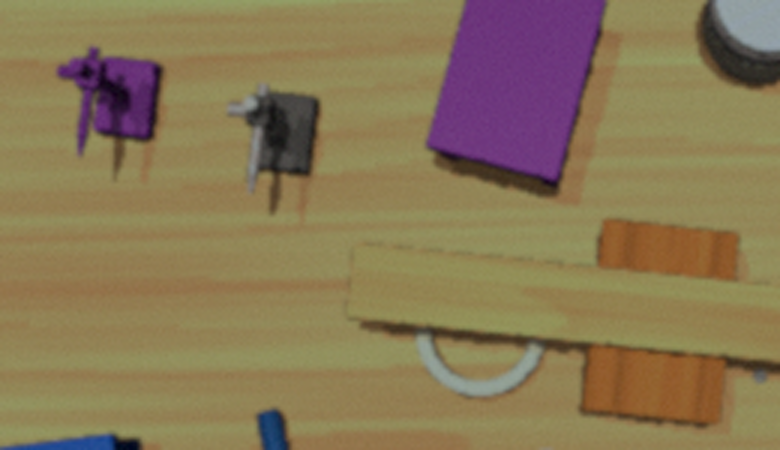

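The crop confirms the steel gauge, with its pointer tip at crop (252,188), which is top pixel (204,213). The bare slat lies on the orange stand.

| Quantity | Value |
|---|---|
| Slat direction d | (0.122, 0.9925) |
| Pointer tip | about (0.649, 0.308) |
| Travel needed | about 76 mm along d |
| Grip point | about (0.540, -0.143) |
| Turn to the grip | -1.33 rad |

The checks against the given sizes pass:
- The slat measures 421 x 55.5 mm.
- The gauge is 301 mm from the stand's centre.
- The slat's middle will finish 41 mm past the stand's edge.

I'll move above the grip point in an arc.

Request:
{"op": "step_arm", "data": {"delta_pos": [[0.7,-0.8,0],[0.7,-0.8,0],[0.7,-0.8,0],[0.7,-0.8,0],[0.7,-0.8,0],[0.7,-0.8,0],[0.7,-0.8,0],[0.7,-0.8,0],[0.7,-0.8,0],[0.7,-0.8,0],[0.7,-0.8,0],[0.7,-0.8,0]], "turn": [-0.31,-0.31,-0.31,-0.31,-0.31,-0.31,-0.31,-0.31,-0.31,-0.31,-0.31,-0.31], "grip": 0, "newtons": 30}}

```text
time: 1.3
ee_pos: [0.4332, 0.3426, 0.2226]
eef_rot: [0.395, 0.919, 0.0, 0.0]
ft_force: [0.7, 1.2, 0.6]
width: 0.0867
grip_force: 0.0
```

Request:
{"op": "step_arm", "data": {"delta_pos": [[0.4,-0.8,0],[0.4,-0.8,0],[0.4,-0.8,0],[0.4,-0.8,0],[0.4,-0.8,0],[0.4,-0.8,0],[0.4,-0.8,0],[0.4,-0.8,0],[0.4,-0.8,0],[0.4,-0.8,0],[0.4,-0.8,0],[0.4,-0.8,0]], "turn": [-0.31,-0.31,-0.31,-0.31,-0.31,-0.31,-0.31,-0.31,-0.31,-0.31,-0.31,-0.31]}}

```text
time: 2.5
ee_pos: [0.5526, 0.1026, 0.2226]
eef_rot: [0.589, 0.808, -0.0, 0.0]
ft_force: [-0.4, 0.1, -0.7]
width: 0.087
grip_force: 0.0
```

Request:
{"op": "step_arm", "data": {"delta_pos": [[-0.05,-0.8,0],[-0.05,-0.8,0],[-0.05,-0.8,0],[-0.05,-0.8,0],[-0.05,-0.8,0],[-0.05,-0.8,0],[-0.05,-0.8,0],[-0.05,-0.8,0],[-0.05,-0.8,0],[-0.05,-0.8,0],[-0.05,-0.8,0],[0,0,0]], "turn": [-0.3,-0.3,-0.3,-0.3,-0.3,-0.3,-0.3,-0.3,-0.3,-0.3,-0.3,-0.3]}}

```text
time: 3.7
ee_pos: [0.5375, -0.1199, 0.2227]
eef_rot: [0.75, 0.662, -0.0, 0.001]
ft_force: [-0.6, 0.2, -0.1]
width: 0.087
grip_force: 0.0
```

Request:
{"op": "step_arm", "data": {"delta_pos": [[0.1,-0.93,0],[0,0,-0.8],[0,0,-0.8],[0,0,-0.8],[0,0,-0.8],[0,0,0]], "turn": [0,0,0,0,0,0]}}

```text
time: 4.3
ee_pos: [0.5389, -0.1394, 0.1402]
eef_rot: [0.748, 0.664, -0.002, -0.001]
ft_force: [-0.4, 0.7, -0.2]
width: 0.0869
grip_force: 0.0
```

```bash
python3 - <<'E'
from h import *
s=read_state();print(s["ee_pos"],s["ft_force"])
c=shot("side");cv2.imwrite("pics/side1.png",cv2.resize(c["image"][200:360,220:460,::-1],None,fx=3,fy=3))
c=shot("top");cv2.imwrite("pics/top1.png",cv2.resize(c["image"][170:330,180:500,::-1],None,fx=2.4,fy=2.4))
E
```

```text
[ 0.53893727 -0.13936599  0.14017388] [-0.42730511  0.74905443 -0.18685997]
```

View pics/side1.png

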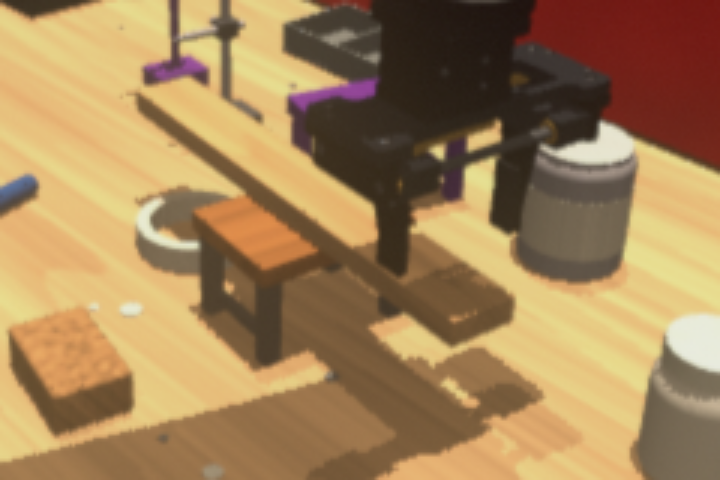

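The crop shows the near finger tip at (393,270) and the far one at (510,220), straddling the slat's rear part, with the stand and jar clear. I'll descend and close.

Request:
{"op": "step_arm", "data": {"delta_pos": [[0,0,-0.6],[0,0,-0.6],[0,0,-0.6],[0,0,-0.5],[0,0,0],[0,0,0]], "turn": [0,0,0,0,0,0]}}

```text
time: 5.0
ee_pos: [0.5404, -0.139, 0.0849]
eef_rot: [0.747, 0.665, -0.0, -0.0]
ft_force: [-0.6, -0.8, -0.2]
width: 0.087
grip_force: 0.0
```

Request:
{"op": "step_arm", "data": {"delta_pos": [[0,0,0],[0,0,0],[0,0,0],[0,0,0],[0,0,0],[0,0,0],[0,0,0],[0,0,0]], "turn": [0,0,0,0,0,0,0,0], "grip": 1, "newtons": 30}}

```text
time: 5.8
ee_pos: [0.5407, -0.1389, 0.0852]
eef_rot: [0.747, 0.665, 0.0, 0.0]
ft_force: [0.0, -0.1, 1.2]
width: 0.0547
grip_force: 30.0
```

```bash
cat >> h.py <<'E'
def slat():
    c=shot("top");P=cloud(c);z=P[...,2]
    m=((z>.10)&(z<.125));k=np.zeros_like(m);k[215:290,190:450]=m[215:290,190:450]
    n,l,s,_=cv2.connectedComponentsWithStats(k.astype(np.uint8));i=1+np.argmax(s[1:,4]);q=P[l==i]
    r=cv2.minAreaRect((q[:,:2]*1000).astype(np.float32));b=cv2.boxPoints(r)
    d=np.array([.122,.9925]);t=q[:,:2]@d*1000;e=np.percentile(t,99.5)
    print("rect",np.round(r[0],1),np.round(r[1],1),round(r[2],2),"max s",t.max().round(1),e.round(1))
    v=q[t>t.max()-200];h=v[:,:2]@d*1000
    for a in (20,60,100,140,180):
        w=q[abs(t-(t.max()-a))<5]; nn=w[:,:2]@np.array([.9925,-.122])*1000
        print(a,"lat %.1f..%.1f z %.4f"%(nn.min(),nn.max(),np.median(w[:,2])))
E
python3 - <<'E'
from h import *
slat();s=read_state();print(s["ee_pos"],s["eef_rot"],s["ft_force"],s["torque"],s["width"],s["grip_force"])
E
```

```text
rect [565.2  61.5] [357.2  55.3] 82.81 max s 308.6 306.4
20 lat 526.9..581.5 z 0.1113
60 lat 526.8..581.1 z 0.1110
100 lat 526.6..581.2 z 0.1113
140 lat 526.4..580.9 z 0.1109
180 lat 526.3..581.0 z 0.1118
[ 0.54070075 -0.13887729  0.08517883] [7.47161770e-01 6.64642199e-01 1.51600691e-04 1.21271900e-04] [1.39267365 0.44076988 1.7231821 ] [-0.06266487 -0.09563346 -0.08199187] 0.0545240555554092 29.984474759548903
```

Request:
{"op": "step_arm", "data": {"delta_pos": [[0.03,0.24,0],[0.03,0.24,0],[0.03,0.24,0],[0.03,0.24,0],[0.03,0.24,0],[0.03,0.24,0],[0.03,0.24,0],[0.03,0.24,0],[0.03,0.24,0],[0.03,0.24,0],[0.02,0.24,0],[0,0,0]], "turn": [0,0,0,0,0,0,0,0,0,0,0,0]}}

```text
time: 7.05
ee_pos: [0.5489, -0.0714, 0.0852]
eef_rot: [0.747, 0.665, 0.0, -0.0]
ft_force: [0.3, 0.4, 4.0]
width: 0.0547
grip_force: 30.0
```

```bash
python3 - <<'E'
from h import *
slat();s=read_state();print(s["ee_pos"],s["eef_rot"],s["ft_force"],s["torque"],s["width"],s["grip_force"])
c=shot("top");im=c["image"]
cv2.imwrite("pics/top2.png",cv2.resize(im[165:285,170:330,::-1],None,fx=5,fy=5,interpolation=cv2.INTER_CUBIC))
K=c["mtx"];T=np.linalg.inv(c["view"])
for u,v in((203.7,212.5),):
    r=T[:3,:3]@np.array([(u-K[0,2])/K[0,0],-(v-K[1,2])/K[1,1],-1]);p=T[:3,3]+r*(.112-T[2,3])/r[2];print("tip",p, "s",p[:2]@[122,992.5])
E
```

```text
rect [573.6 131.6] [352.2  55.2] 82.89 max s 376.7 374.3
20 lat 526.3..580.8 z 0.1109
60 lat 526.1..580.9 z 0.1110
100 lat 526.1..580.6 z 0.1110
140 lat 525.8..580.8 z 0.1112
180 lat 525.8..580.4 z 0.1114
[ 0.54890302 -0.07141782  0.08520978] [ 7.46784947e-01  6.65065269e-01  5.99001902e-04 -2.68940386e-04] [0.37967282 2.64287592 3.5815867 ] [ 0.24701759 -0.04876825 -0.0575899 ] 0.05440828014345843 29.98317481018603
tip [0.65361943 0.30773102 0.112     ] s 385.16460421201776
```

View pics/top2.png

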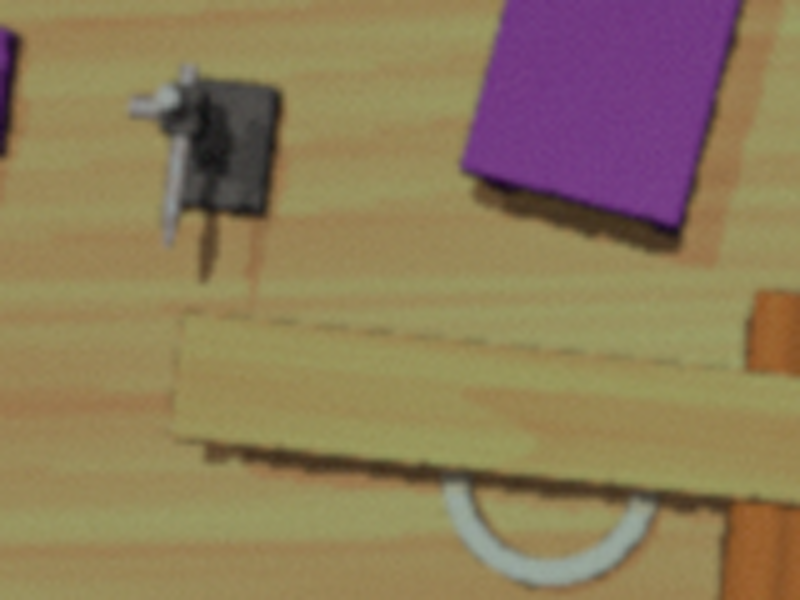

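The crop shows the pointer tip at (168,244), and the slat's end edge running (182,310) to (175,440). That leaves about 8 mm short, and the slat is flat and straight. I'll make the last nudge and remeasure.

Request:
{"op": "step_arm", "data": {"delta_pos": [[0.01,0.08,0],[0.01,0.08,0],[0.01,0.08,0],[0.01,0.08,0],[0,0,0],[0,0,0],[0,0,0]], "turn": [0,0,0,0,0,0,0]}}

```text
time: 7.85
ee_pos: [0.5496, -0.0654, 0.0852]
eef_rot: [0.747, 0.664, -0.0, 0.0]
ft_force: [-1.3, -2.6, 5.3]
width: 0.0549
grip_force: 30.0
```

```bash
python3 - <<'E'
from h import *
slat();s=read_state();print(s["ee_pos"],s["eef_rot"],s["ft_force"],s["joint_vel"].round(4),s["grip_force"])
c=shot("top");P=cloud(c);im=c["image"]
# end s from mean over columns of lateral strips; pointer s from depth points along its length
d=np.array([.122,.9925]);n=np.array([.9925,-.122])
S=P[...,:2]@d*1000;N=P[...,:2]@n*1000;z=P[...,2]
g=(z>.100)&(z<.125)&(S>365)&(S<405)&(N>590)&(N<665)
for a in range(600,665,8):
    k=g&(N>=a)&(N<a+8)
    if k.any():print("ptr N",a,k.sum(),"s",S[k].min().round(1),S[k].mean().round(1),S[k].max().round(1),"z",np.median(z[k]).round(4))
ends=[]
for a in range(530,578,3):
    k=(z>.1)&(z<.125)&(N>=a)&(N<a+3)&(S<400)&(S>200);ends.append(S[k].max())
print("end",np.mean(ends).round(1),np.round(ends,1))
cv2.imwrite("pics/top3.png",cv2.resize(im[185:265,180:260,::-1],None,fx=7,fy=7,interpolation=cv2.INTER_CUBIC))
c=shot("side");cv2.imwrite("pics/side3.png",cv2.resize(c["image"][180:340,200:440,::-1],None,fx=3,fy=3,interpolation=cv2.INTER_CUBIC))
E
```

```text
rect [574.8 138.7] [351.7  55.3] 82.8 max s 383.7 380.4
20 lat 526.7..580.4 z 0.1111
60 lat 526.5..580.1 z 0.1109
100 lat 526.3..581.2 z 0.1109
140 lat 526.1..579.5 z 0.1110
180 lat 527.0..581.0 z 0.1112
[ 0.54961666 -0.06541808  0.08521655] [ 7.47376896e-01  6.64400246e-01 -2.99631505e-05  2.94327532e-04] [-0.54824684 -1.81605744  5.33056593] [ 0.0004 -0.0001 -0.0004 -0.     -0.0014 -0.0013  0.0006] 29.979778798297048
ptr N 600 1 s 386.6 386.6 386.6 z 0.1106
ptr N 608 6 s 384.7 386.0 387.7 z 0.1104
ptr N 616 12 s 383.1 385.1 387.6 z 0.1138
ptr N 624 16 s 381.4 384.9 388.5 z 0.1155
ptr N 632 12 s 382.6 385.7 390.4 z 0.1121
ptr N 640 16 s 381.5 384.9 388.3 z 0.1132
ptr N 648 17 s 380.6 385.4 390.7 z 0.1143
ptr N 656 40 s 375.2 386.2 404.6 z 0.1204
ptr N 664 7 s 376.3 390.3 403.2 z 0.1176
end 381.5 [383.7 382.4 379.5 380.8 381.3 380.7 381.9 382.3 383.2 380.6 381.6 380.8
 381.5 382.4 380.5 380.3]
```

View pics/top3.png

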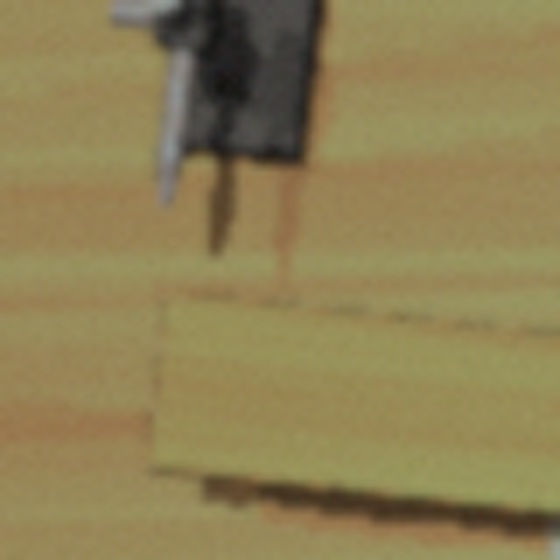

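View pics/side3.png

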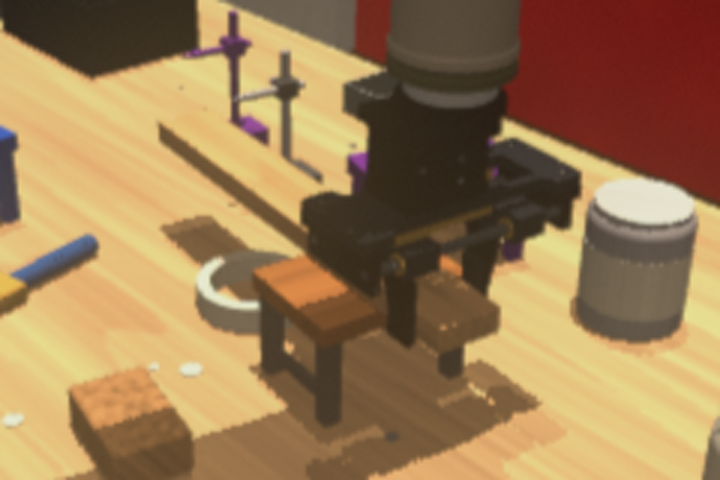

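The views agree: the tip (166,202) lines up with the end edge (165,290) to (152,470) to within 2–3 mm short (end s about 382.8, pointer s about 385.3). The slat is flat and clear of the gauge. One small nudge remains.

Request:
{"op": "step_arm", "data": {"delta_pos": [[0.01,0.05,0],[0,0.05,0],[0,0,0],[0,0,0],[0,0,0],[0,0,0],[0,0,0],[0,0,0]], "turn": [0,0,0,0,0,0,0,0]}}

```text
time: 8.8
ee_pos: [0.5498, -0.0631, 0.0852]
eef_rot: [0.747, 0.664, -0.0, 0.0]
ft_force: [-0.1, -3.4, 5.3]
width: 0.0547
grip_force: 30.0
```

```bash
python3 - <<'E'
from h import *
slat();s=read_state();print(s["ee_pos"],s["ft_force"],s["joint_vel"].round(4),s["grip_force"],s["time"])
c=shot("top");P=cloud(c);z=P[...,2];S=P[...,:2]@[122,992.5];N=P[...,:2]@[992.5,-122]
print("end",np.mean([S[(z>.1)&(z<.125)&(N>=a)&(N<a+3)&(S<400)&(S>200)].max() for a in range(530,578,3)]))
E
```

```text
rect [575.1 141.1] [349.6  55.3] 82.77 max s 385.1 382.8
20 lat 527.6..580.1 z 0.1112
60 lat 527.2..581.5 z 0.1108
100 lat 526.8..581.5 z 0.1116
140 lat 526.9..580.8 z 0.1112
180 lat 526.9..580.7 z 0.1115
[ 0.54982135 -0.0630931   0.0852031 ] [ 0.28020449 -4.36874659  5.19601359] [-0.0011 -0.0006  0.001   0.0006  0.0012 -0.0012 -0.0008] 29.980787448585033 8.85
end 383.4902360411653
```

The end is level with the pointer to about 1 mm, and the slat is flat, straight, still and held at 30 N. I'm handing it in.

```bash
python3 -c "
from bench import *
print(close_job())"
```

```text
the job is handed in; nothing more can be done
None
```

I slid the slat about 76 mm along the stand until its end was level with the steel gauge's pointer, to about 1 mm by my measurement. I handed it in at about 9 s with the slat flat, straight and still held by its rear part, and nothing else touched; the judge gave no verdict.

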